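Hang a coated sample panel to dry and start the dryer

TASK

Hang the tall sample panel by its hole on the peg of the drying stand, well on past the peg's tip, and let go of it so that it hangs upright. Then start the dryer: press the raised key of the switch box fully home, so that the latched key pops up and the pressed key stays down. Leave the short panel, the tin, the roller and the pot where they are.

Things in the scene. Friction and masses are not known exactly. Their poses are not given: they have to be found in the camera images.
- panel: Tall white panel, the only one with a hole: 70 wide x 160 tall x 10 mm thick, about 0.18 kg, standing upright in the slot of a timber rack, 10 mm above the table. Origin: centre of its lower edge; x normal to its faces, y width, z up. Grip it from above across its 10 mm thickness at the top edge; its top 41 mm are solid. The slot is 2.5 mm wider than the panel, so it can lean a little.
- panel_hole (a point): Centre of the panel's round through hole, 22 mm in diameter, on the panel's middle line 108 mm above its lower edge and 52 mm below its top edge, in the middle of its thickness; the hole's axis is the panel's x axis.
- stand: Fixed stand: wooden foot 130 (x) x 120 (y) x 22 mm; origin under its centre, on the table. Steel post 20 x 30 mm at x = +35 to +55, top 235 mm up. One level round steel peg, 12 mm in diameter, rounded end, runs along x at y = 0, 225 mm up, from the post to its tip at x = -60, pointing roughly to the robot. A panel hung on it has its hole's centre 5 mm below the peg's axis.
- peg_tip (a point): The free tip of the peg, on its axis, 95 mm in front of the post.
- switchbox: Fixed grey box 90 (x) x 140 (y) x 50 mm; origin under its centre, on the table. Two black keys 36 (x) x 40 (y) mm at y = +32 and -32; flat tops 66 mm above the table when up, 58 when down (travel 8). Interlocked: pressing the raised key straight down (3 to 5 N) makes the latched one rise by as much as the pressed one sinks; keys stay where left (friction, no spring).
- key_left_top (a point): Centre of the top of the key at the box's +y end (seen from the robot, the left one): the key that is latched down at the start.
- key_left (a joint): Position of the left key in m: 0 = latched down (the start), -0.008 = fully up.
- key_right_top (a point): Centre of the top of the key at the box's -y end (seen from the robot, the right one), up at the start: the key to press.
- key_right (a joint): Position of the right key in m: 0 = up (the start), 0.008 = fully down.
- rack_a: One of two equal timber racks, fixed; this one holds the tall panel at the start. Board 80 (x) x 110 (y) x 10 mm with two timber blocks on it, tops 45 mm above the table, and a 12.5 mm slot between them along the rack's y axis. Origin at the centre of its underside.
- rack_b: The other equal timber rack, fixed; it holds the short panel.
- short_panel: Short white panel without a hole, 70 x 90 x 10 mm, standing in the other rack, top 100 mm above the table; leave it. Origin at the centre of its lower edge.
- tin: Closed metal paint tin, 108 mm in diameter, 130 mm high, standing on the table; leave it. Origin at the centre of its underside.
- roller: Small paint roller with green handle, about 210 mm long, lying on the table; leave it. Origin under the front end of the handle.
- pot: Open white plastic mixing pot, 90 mm in diameter, 90 mm high, on the table; leave it. Origin at the centre of its underside.
Mind the look-alikes: they are no part of the job. Leave any blue or purple look-alike of the panel alone.

How it is judged (in metres and radians):
On the way, in this order (a step that is already met when the one before it is completed fails the run):
1. the tall panel hangs on the peg by its hole, let go (x of panel_hole in the frame of stand between -0.045 and 0.034 m and y of panel_hole in the frame of stand between -0.009 and 0.009 m and z of panel_hole in the frame of stand between 0.212 and 0.228 m and angle between the x axis of panel and the x axis of stand, either way round below 0.35 rad and angle between panel's own z axis and vertical below 0.25 rad and contact force between panel and stand above 0.3 N and contact force between panel and the fingers below 0.05 N), for 0.3 s.
2. the right key is pressed home and the left key has popped up (value of joint key_right above 0.006 m and value of joint key_left below -0.006 m), for 0.2 s.
At the end, for the whole second after the job is handed in: The tall panel hangs free and still on the peg through its hole (hole centre 15 mm or more in from the tip, within 0.25 rad of upright, within 0.35 rad of square to the peg); the right key is down and the left key up, each by over 6 of 8 mm (all of step 1 and all of step 2 and linear speed of panel below 0.03 m/s and angular speed of panel below 0.3 rad/s); the robot touches nothing.
It fails at once if the short panel, tin, roller or pot was moved by more than 30 mm (distance of any of short_panel, tin, roller, pot from where it was at the start of the episode above 0.03 m).
It also fails if it takes over 58 s, if anything falls off the work surface, if the arm or the gripper's body presses on something with over 40 N, if the wrist force passes 120 N, or if a joint passes its speed limit or range.

ROBOT

A 7-joint arm with a two-finger parallel gripper is mounted at the origin on the work surface. World frame = base frame: x ahead of the robot, y to its left, z up, the work surface at z = 0. Lengths are in m, angles in degrees, forces in N, time in s.
With the tool pointing down it reaches from about 0.425 to 1.025 m from the base axis. Payload 9.4 kg.
Tool frame: the origin (TCP) lies at the very end of the fingers, on their centre line; the grasp point (between the pads) lies 19 mm behind it; z points along the fingers, y is the direction in which the jaws open and shut (so a half turn about z gives the same grasp; the last joint's range is limited). The gripper opens to 93 mm and grips with 3 to 60 N. Pads are 15 mm wide; open, the fingers measure 128 mm over their backs; the gripper's body (75 mm by 188 mm) begins 65 mm behind the grasp point.
Start: joints at [-78.249, 34.337, -0.143, 91.639, 0.103, 54.024, -4.572], TCP at [0.202, 0.696, 0.219] pointing down, gripper open.
Joint ranges: [-147.43, 147.43], [-19.82, 112.94], [-74.19, 73.91], [6.32, 146.72], [-59.91, 239.91], [6.04, 106.73], [-150.56, 150.56]. Speed limits (degrees/s): [127.2, 127.2, 172.46, 172.46, 180, 180, 180].

INTERFACE

Orientations are given as a 3x3 rotation matrix whose columns are the frame's x, y, z axes.
In Python, from bench import robot, viewer, look_for, regions_of, pinpoint gives the robot as it stands. The module is installed in compiled form; this text tells all that it offers.
- The arm moves only by the tool servo_tool, never from a script. Its arguments are lists of equal length, an entry for each row: "travel": the shift along the tool's x, y, z in cm, a list of three; "yaw": the turn about the tool's z in degrees. A call has 1 to 8 rows; each row shifts and turns the commanded pose from where the row before left it, along the tool's axes as they then stand; what a row does not reach is not made up. A row lasts 1/10 s, in which the tool goes at most 50 mm and 8.59 degrees, less where a joint would pass 70% of its speed; a pose out of reach is approached as far as the arm can. A call is refused whole if a number of a shift passes 5 or a number of a turn 8.59, either way. A call with a gripper value outside its range is refused whole. "fingers" is the finger opening in cm, from 0 to 9.3, set as the call begins (left out, the last holds). The fingers move at their own pace and stop on an object; the grip force is fixed at half the most. Time passes only in rows, so rows that do not move let the fingers close. It gives the time, the measured TCP pose, the force and the opening at its end, in the units of the state.
- robot.state(): the state, without advancing time (a new reading comes with each control period).
- viewer.get_image(name): name is "side" or "top"; returns (picture, depth): 384x512x3 uint8, red, green, blue; 384x512 float32, m along the optical axis (not along the pixel's ray), 0 where there is no reading.
- viewer.camera_params(name): a dict with "fovy" (degrees; the focal length in pixels is half the picture's height over the tangent of half this angle, whatever the lens; pixels are square), "cx", "cy" (the principal point, pixels), "k1" (the pictures are not rectified: a ray, as slopes to the right and down, at radius r is drawn at 1 + k1 r^2 times it, then the intrinsics apply), "R" (3x3) and "t" (3): a world point X has camera coordinates R X + t. Camera axes: x right, y down, z forward; pixel columns grow to the right and rows downward; lengths in m; the calibration is good to about 2 mm. A picture is of the moment at which its call begins. camera_params takes no time and is no camera call.
- robot.sign_off(): hands the job in, once; it reports no verdict.
Trained networks look in the newest picture that a camera, given by its name, has taken for a name from the list of things; names that differ only in an ending like _2 or _b are one class to them, and where a whole thing is asked for, a point or a joint stands for the part that bears it (a point fixed in the world has none). Each returns a list of dicts, best first, with "score" (0 to 1); they miss things now and then, are a little off and sometimes report something else, mostly with a low value. They report only what shows in the picture. A call takes as long as a camera call. They do not tell look-alikes from the thing itself.
- look_for(label, camera): "centre" ([x, y, z] in m, in world coordinates, good to about 4 mm: the middle of the surface that is visible of it).
- regions_of(label, camera): "mask" (384x512 bool, what is visible of it).
- pinpoint(label, camera): "centre" ([x, y, z] in m, in world coordinates, good to about 4 mm: a listed point, or the origin of a listed thing).
The state is a dict: "time": time; "joint_positions": joint angles; "qvel": joint speeds; "effort": joint torques, N m; "tcp_pos": TCP position; "tcp_rot": TCP orientation; "force": force on the tool from outside, world axes, zero at the start; "wrist_torque": the same for the moment, N m; "opening": opening from 0.0 (shut) to 1.0 (fully open).
Only numpy, scipy, OpenCV 4.12 (cv2) and the standard library are available. Lean on these libraries where they do the work, as an engineer would, in place of code of your own. Each camera call takes 0.05 s, during which the arm holds its last target. There are 200 camera calls.

## Working session

There is one attempt and no reset: what is moved stays moved. The work goes in short steps, Python scripts to look and compute and a tool call to move; the robot and the scene stay as the last step left them, time stands still between calls to the robot, and variables do not carry over. Pictures are saved under pics/ and viewed, about 8 in all and at most 12, crops included, and the job is handed in when it is done.

Besides the shell and the picture viewer there is one more tool, called as name([rows], argument=value, ...), one row to a line, values as JSON. servo_tool: Moves the arm, as the interface text tells. Its arguments: {"type":"object","properties":{"travel":{"type":"array","items":{"type":"array","items":{"type":"number"}}},"yaw":{"type":"array","items":{"type":"number"}},"fingers":{"type":"number"}},"required":["travel","yaw"]}

```bash
mkdir -p pics
python3 - <<'E'
from bench import robot, viewer, look_for, regions_of, pinpoint
import cv2, numpy as np
for c in ("side","top"):
    im,d=viewer.get_image(c); cv2.imwrite(f"pics/{c}0.png",im[:,:,::-1]); np.save(f"pics/{c}0.npy",d)
    p=viewer.camera_params(c); print(c,p['fovy'],p['k1'],np.round(-p['R'].T@p['t'],3),np.round(p['R'],2).tolist())
    for l in ("panel","panel_hole","stand","peg_tip","switchbox","key_left_top","key_right_top","rack_a"):
        print(l,[(round(q['score'],2),np.round(q['centre'],3).tolist()) for q in pinpoint(l,c)[:3]])
s=robot.state();print(s['time'],s['tcp_pos'],np.round(s['tcp_rot'],3).tolist(),s['opening'],s['force'])
E
```

```text
side 48.36052871863607 -0.06354266166122968 [ 0.213 -0.695  1.088] [[0.89, -0.46, -0.01], [-0.35, -0.68, -0.65], [0.29, 0.58, -0.76]]
panel [(0.91, [0.446, -0.084, 0.012]), (0.91, [0.563, 0.005, -0.001]), (0.79, [0.337, -0.102, 0.002])]
panel_hole [(0.8, [0.444, -0.08, 0.116]), (0.77, [0.564, 0.007, 0.107]), (0.57, [0.334, -0.101, 0.109])]
stand [(0.61, [0.638, -0.191, 0.001]), (0.32, [0.606, 0.168, 0.061])]
peg_tip [(0.75, [0.583, -0.208, 0.226])]
switchbox [(0.57, [0.616, 0.2, 0.002])]
key_left_top [(0.57, [0.763, -0.02, 0.0]), (0.47, [0.622, 0.231, 0.058])]
key_right_top [(0.55, [0.607, 0.17, 0.058]), (0.24, [0.449, -0.085, 0.012])]
rack_a [(0.93, [0.444, -0.08, -0.001]), (0.61, [0.453, 0.167, 0.0])]
top 52.98343788162579 -0.09131548762174284 [0.325 0.018 1.43 ] [[0.0, -1.0, -0.0], [-0.98, -0.0, -0.19], [0.19, 0.0, -0.98]]
panel [(0.69, [0.446, -0.081, 0.005]), (0.6, [0.561, 0.01, -0.002]), (0.42, [0.333, -0.102, 0.0])]
panel_hole [(0.58, [0.443, -0.082, 0.118]), (0.57, [0.328, -0.097, 0.11]), (0.48, [0.562, 0.011, 0.11])]
stand [(0.83, [0.637, -0.188, 0.0]), (0.52, [0.758, -0.024, -0.0])]
peg_tip [(0.58, [0.585, -0.21, 0.225])]
switchbox [(0.72, [0.614, 0.202, -0.004])]
key_left_top [(0.52, [0.619, 0.233, 0.058]), (0.4, [0.446, -0.08, 0.004])]
key_right_top [(0.63, [0.61, 0.17, 0.061])]
rack_a [(0.88, [0.45, 0.169, -0.002]), (0.69, [0.585, -0.211, 0.226]), (0.66, [0.448, -0.079, 0.0])]
0.9 [0.20161693 0.69642327 0.21865666] [[-0.961, 0.278, 0.0], [0.278, 0.961, 0.0], [-0.0, 0.0, -1.0]] 1.003231200117769 [0.90451112 0.38395    1.29857394]
```

View pics/side0.png

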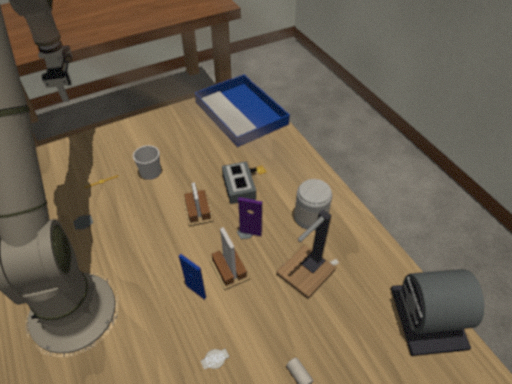

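View pics/top0.png

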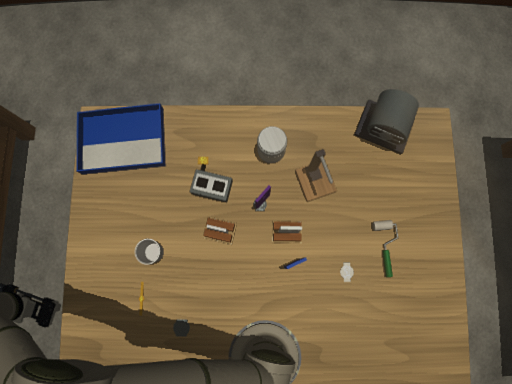

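The white holed panel stands in the rack at top-view pixel (288,231). The purple look-alike is at (262,197) and the blue one at (293,263). The stand is at (317,178), with its peg pointing down and to the left, and the switch box is at (211,184). Next I fit the panel and peg directions from depth.

```bash
cat > h.py <<'E'
import numpy as np, cv2
from bench import robot, viewer, look_for, regions_of, pinpoint
def cloud(c, d):
    p=viewer.camera_params(c); f=192/np.tan(np.radians(p['fovy']/2))
    v,u=np.mgrid[:384,:512].astype(float)
    K=np.array([[f,0,p['cx']],[0,f,p['cy']],[0,0,1]])
    n=cv2.undistortPoints(np.stack([u.ravel(),v.ravel()],1)[:,None],K,np.array([p['k1'],0,0,0,0.]))[:,0].reshape(384,512,2)
    X=np.dstack([n[...,0]*d,n[...,1]*d,d])
    W=(X-p['t'])@p['R']; W[d==0]=np.nan
    return W
def sel(W,lo,hi): return W[np.all((W>lo)&(W<hi),axis=-1)]
def line(P):
    m=P.mean(0); w,s,vt=np.linalg.svd(P-m,full_matrices=False); d=vt[0]*np.sign(vt[0][np.argmax(abs(vt[0]))]); return np.round(m,4),np.round(d,3),np.round((P-m)@d,3).min(),np.round((P-m)@d,3).max()
E
python3 - <<'E'
from h import *
for c in ("side","top"):
    W=cloud(c,np.load(f"pics/{c}0.npy"))
    for n,lo,hi in (("paneltop",(.40,-.13,.164),(.50,-.03,.18)),("panelbody",(.40,-.13,.06),(.50,-.03,.18)),
      ("peg",(.5,-.26,.205),(.66,-.1,.2345)),("foot",(.54,-.28,.015),(.74,-.1,.03)),("post",(.62,-.24,.06),(.74,-.12,.25)),
      ("box",(.5,.1,.04),(.70,.3,.08)),("tin",(.6,-.1,.1),(.9,.1,.15)),("purple",(.52,-.04,.1),(.61,.05,.25))):
        P=sel(W,lo,hi)
        if len(P)>4:
            print(c,n,len(P),*line(P),P.min(0).round(3),P.max(0).round(3))
            if n in("foot","box","paneltop"): print('  rect',cv2.minAreaRect((P[:,:2]*1000).astype(np.float32)))
            if n in("peg","panelbody") and len(P)<130: print((P*1000).astype(int).tolist()[::3])
E
```

```text
side paneltop 89 [ 0.4453 -0.0878  0.168 ] [ 0.024  1.    -0.002] -0.033 0.037 [ 0.44  -0.121  0.164] [ 0.451 -0.051  0.172]
  rect ((445.3118591308594, -85.843994140625), (70.71766662597656, 10.899877548217773), 89.24362182617188)
side panelbody 349 [ 0.4427 -0.093   0.1278] [0.027 0.103 0.994] -0.07 0.046 [ 0.439 -0.123  0.06 ] [ 0.451 -0.05   0.172]
side peg 138 [ 0.6205 -0.2006  0.2276] [0.942 0.335 0.025] -0.04 0.042 [ 0.583 -0.216  0.221] [ 0.659 -0.182  0.234]
side foot 1501 [ 0.6342 -0.1967  0.0211] [0.987 0.162 0.014] -0.067 0.079 [ 0.56  -0.27   0.015] [ 0.718 -0.118  0.03 ]
  rect ((639.6950073242188, -192.18438720703125), (132.4484100341797, 118.94510650634766), 20.28554344177246)
side post 605 [ 0.6728 -0.1848  0.168 ] [-0.074 -0.016  0.997] -0.107 0.07 [ 0.62  -0.204  0.061] [ 0.696 -0.162  0.237]
side box 856 [0.6104 0.1905 0.0508] [ 0.227  0.974 -0.009] -0.064 0.08 [0.555 0.121 0.04 ] [0.671 0.273 0.068]
  rect ((613.1624145507812, 197.7828826904297), (143.76614379882812, 89.7077407836914), 76.25030517578125)
side tin 898 [ 0.7551 -0.0347  0.1237] [0.732 0.665 0.146] 
[... 1320 characters left out ...]
 -0.114  0.03 ]
  rect ((635.7778930664062, -188.82247924804688), (129.7980499267578, 121.18331146240234), 19.230714797973633)
top post 241 [ 0.6669 -0.1736  0.1862] [-0.065 -0.072  0.995] -0.126 0.052 [ 0.621 -0.198  0.06 ] [ 0.693 -0.157  0.24 ]
top box 917 [0.6094 0.2028 0.0523] [ 0.243  0.97  -0.019] -0.069 0.072 [0.555 0.128 0.04 ] [0.668 0.281 0.073]
  rect ((611.5504760742188, 203.80409240722656), (141.15895080566406, 90.80772399902344), 76.86842346191406)
top tin 709 [ 0.7537 -0.02    0.1259] [ 0.995 -0.021  0.093] -0.05 0.056 [ 0.705 -0.072  0.1  ] [0.811 0.032 0.138]
top purple 102 [0.5559 0.0122 0.1485] [ 0.733 -0.639  0.232] -0.042 0.038 [ 0.529 -0.014  0.104] [0.585 0.038 0.165]
```

```bash
cat >> h.py <<'E'
def plan(wps, step=4.5, turn=8., start=None):
    """wps: (x,y,z,world angle of tool y in deg); prints rows in calls of 8"""
    s=robot.state(); p=np.array(s['tcp_pos'])*100; R=np.array(s['tcp_rot']); a=np.degrees(np.arctan2(R[1,1],R[0,1]))
    if start is not None: p=np.array(start[:3])*100; a=start[3]
    T=[];Y=[]
    for w in wps:
        q=np.array(w[:3])*100; da=(w[3]-a+180)%360-180
        n=int(max(np.ceil(np.linalg.norm(q-p)/step),np.ceil(abs(da)/turn),1))
        for k in range(n,0,-1):
            d=(q-p)/k; da=(w[3]-a+180)%360-180
            c,sn=np.cos(np.radians(a)),np.sin(np.radians(a))
            y=np.array([c,sn,0]); x=np.array([-sn,c,0])  # x = y cross z, z down
            t=np.round([d@x,d@y,-d[2]],2); yw=round(-da/k,1)
            T.append(t.tolist());Y.append(yw)
            p=p+t[0]*x+t[1]*y-np.array([0,0,t[2]]); a-=yw
    for i in range(0,len(T),8): print('travel',T[i:i+8],'yaw',Y[i:i+8])
    print('end',p.round(2),round(a,2))
E
python3 - <<'E'
from h import *
plan([(.46,.40,.27,40),(.447,-.083,.25,0)])
E
```

```text
travel [[-3.67, -2.37, -0.57], [-3.82, -2.12, -0.57], [-3.95, -1.86, -0.57], [-4.07, -1.59, -0.57], [-4.16, -1.32, -0.57], [-4.24, -1.05, -0.57], [-4.3, -0.77, -0.57], [-4.35, -0.48, -0.57]] yaw [np.float64(3.8), np.float64(3.8), np.float64(3.8), np.float64(3.7), np.float64(3.8), np.float64(3.7), np.float64(3.8), np.float64(3.7)]
travel [[-4.37, -0.2, -0.57], [-3.29, -2.91, 0.18], [-3.47, -2.7, 0.18], [-3.63, -2.48, 0.18], [-3.78, -2.24, 0.18], [-3.91, -2.0, 0.18], [-4.03, -1.74, 0.18], [-4.13, -1.49, 0.18]] yaw [np.float64(3.8), np.float64(3.6), np.float64(3.6), np.float64(3.6), np.float64(3.6), np.float64(3.7), np.float64(3.6), np.float64(3.7)]
travel [[-4.22, -1.22, 0.18], [-4.29, -0.95, 0.19], [-4.34, -0.67, 0.18], [-4.37, -0.4, 0.19]] yaw [np.float64(3.6), np.float64(3.7), np.float64(3.6), np.float64(3.7)]
end [44.7 -8.3 25. ] -0.05
```

servo_tool([
  [-3.67,-2.37,-0.57],
  [-3.82,-2.12,-0.57],
  [-3.95,-1.86,-0.57],
  [-4.07,-1.59,-0.57],
  [-4.16,-1.32,-0.57],
  [-4.24,-1.05,-0.57],
  [-4.3,-0.77,-0.57],
  [-4.35,-0.48,-0.57],
], yaw=[3.8,3.8,3.8,3.7,3.8,3.7,3.8,3.7])

```text
time: 1.7
tcp_pos: [0.4323, 0.4315, 0.2647]
tcp_rot: [[-0.69, 0.724, 0.0], [0.724, 0.69, 0.0], [0.0, 0.001, -1.0]]
force: [-0.1, 0.3, 0.1]
opening: 1.0
```

servo_tool([
  [-4.37,-0.2,-0.57],
  [-3.29,-2.91,0.18],
  [-3.47,-2.7,0.18],
  [-3.63,-2.48,0.18],
  [-3.78,-2.24,0.18],
  [-3.91,-2.0,0.18],
  [-4.03,-1.74,0.18],
  [-4.13,-1.49,0.18],
], yaw=[3.8,3.6,3.6,3.6,3.6,3.7,3.6,3.7])

```text
time: 2.5
tcp_pos: [0.4516, 0.091, 0.2576]
tcp_rot: [[-0.249, 0.969, 0.001], [0.969, 0.249, 0.001], [0.0, 0.001, -1.0]]
force: [1.1, 0.3, 0.3]
opening: 1.002
```

servo_tool([
  [-4.22,-1.22,0.18],
  [-4.29,-0.95,0.19],
  [-4.34,-0.67,0.18],
  [-4.37,-0.4,0.19],
  [0,0,0],
  [0,0,0],
], yaw=[3.6,3.7,3.6,3.7,0,0], fingers=5)

```text
time: 3.1
tcp_pos: [0.447, -0.0837, 0.2501]
tcp_rot: [[0.003, 1.0, 0.0], [1.0, -0.003, 0.0], [0.0, 0.0, -1.0]]
force: [-0.6, -0.1, -0.4]
opening: 0.556
```

servo_tool([
  [0,0,3],
  [0,0,3],
  [0,0,2.5],
  [0,0,1.5],
  [0,0,1.2],
  [0,0,0],
], yaw=[0,0,0,0,0,0])

```text
time: 3.7
tcp_pos: [0.4466, -0.0814, 0.1368]
tcp_rot: [[-0.002, 1.0, -0.002], [1.0, 0.002, 0.001], [0.001, -0.002, -1.0]]
force: [0.7, 0.1, 0.1]
opening: 0.539
```

servo_tool([
  [0,0,0],
  [0,0,0],
  [0,0,0],
  [0,0,0],
  [0,0,0],
  [0,0,0],
  [0,0,0],
  [0,0,0],
], yaw=[0,0,0,0,0,0,0,0], fingers=0)

```text
time: 4.5
tcp_pos: [0.447, -0.083, 0.1381]
tcp_rot: [[0.001, 1.0, 0.0], [1.0, -0.001, 0.0], [0.0, 0.0, -1.0]]
force: [-0.9, 0.1, 5.1]
opening: 0.109
```

servo_tool([
  [0,0,-1],
  [0,0,-2],
  [0,0,-2],
  [0,0,-2],
  [0,0,-2],
  [0,0,-2],
  [0,0,0],
  [0,0,0],
], yaw=[0,0,0,0,0,0,0,0])

```text
time: 5.3
tcp_pos: [0.447, -0.0828, 0.248]
tcp_rot: [[0.0, 1.0, 0.001], [1.0, -0.0, 0.0], [0.0, 0.001, -1.0]]
force: [0.1, 0.3, -2.6]
opening: 0.104
```

Run:
```python
from h import *
plan([(.53,-.229,.247,19.7)],step=3)
```

```text
travel [[-2.44, 1.38, 0.02], [-2.51, 1.24, 0.02], [-2.58, 1.1, 0.02], [-2.64, 0.95, 0.01], [-2.69, 0.79, 0.02], [-2.72, 0.64, 0.01]] yaw [np.float64(-3.3), np.float64(-3.3), np.float64(-3.3), np.float64(-3.3), np.float64(-3.3), np.float64(-3.2)]
end [ 53.  -22.9  24.7] 19.68
```

servo_tool([
  [-2.44,1.38,0.02],
  [-2.51,1.24,0.02],
  [-2.58,1.1,0.02],
  [-2.64,0.95,0.01],
  [-2.69,0.79,0.02],
  [-2.72,0.64,0.01],
  [0,0,0],
  [0,0,0],
], yaw=[-3.3,-3.3,-3.3,-3.3,-3.3,-3.2,0,0])

```text
time: 6.1
tcp_pos: [0.5292, -0.2294, 0.2454]
tcp_rot: [[-0.334, 0.942, -0.003], [0.942, 0.334, 0.001], [0.002, -0.002, -1.0]]
force: [-0.1, 0.6, -2.7]
opening: 0.103
```

Run:
```python
from h import *
s=robot.state(); print(s['time'],s['tcp_pos'],s['force'])
a=np.radians(19.7); u=np.array([np.cos(a),np.sin(a),0]); v=np.array([-u[1],u[0],0]); O=np.array([.638,-.190,0])
for c in ("side","top"):
    im,d=viewer.get_image(c); cv2.imwrite(f"pics/{c}1.png",im[:,:,::-1]); np.save(f"pics/{c}1.npy",d)
    W=cloud(c,d); L=np.dstack([(W-O)@u,(W-O)@v,W[...,2]])
    for n,lo,hi in (("panel",(-.14,-.06,.11),(-.09,.06,.20)),("panel2",(-.14,-.06,.20),(-.09,.06,.29)),("peg",(-.065,-.02,.21),(.02,.02,.24))):
        P=sel(L,lo,hi)
        if len(P)>4: print(c,n,len(P),P.min(0).round(4),P.max(0).round(4),P.mean(0).round(4))
        if n=="peg" and len(P)>4:
            print('   slope',np.polyfit(P[:,0],P[:,1],1).round(4))
    for l in ("panel_hole","peg_tip"):
        print(l,[(round(q['score'],2),((np.array(q['centre'])-O)@np.array([u,v,[0,0,1]]).T).round(3).tolist()) for q in pinpoint(l,c)[:3]])
    v0,u0=np.argwhere(np.nan_to_num(L[...,2])>.21)[:, :].mean(0) if 0 else (0,0)
    if c=="side": cv2.imwrite("pics/side1c.png",cv2.resize(im[170:310,240:370,::-1],None,fx=4,fy=4,interpolation=cv2.INTER_CUBIC))
    else: cv2.imwrite("pics/top1c.png",cv2.resize(im[120:250,250:380,::-1],None,fx=4,fy=4,interpolation=cv2.INTER_CUBIC))
```

```text
6.1 [ 0.52915873 -0.22935642  0.24535537] [-0.10972144  0.63109483 -2.74071365]
side panel 401 [-0.1239 -0.0382  0.1148] [-0.1114  0.0344  0.2   ] [-0.1211 -0.0068  0.1576]
side panel2 365 [-0.1382 -0.0381  0.2004] [-0.0969  0.0313  0.2864] [-0.1216 -0.018   0.2429]
side peg 133 [-0.0589 -0.0102  0.2205] [0.0199 0.0031 0.233 ] [-0.0218 -0.0041  0.2276]
   slope [-0.0056 -0.0042]
panel_hole [(0.67, [-0.253, 0.187, 0.111]), (0.59, [-0.115, 0.001, 0.224]), (0.55, [-0.006, 0.215, 0.108])]
peg_tip [(0.8, [-0.056, 0.002, 0.229])]
top panel 31 [-0.12    0.0069  0.1217] [-0.1094  0.0382  0.1992] [-0.1173  0.0293  0.1583]
top panel2 46 [-0.1197  0.012   0.2005] [-0.1045  0.038   0.2822] [-0.1154  0.0311  0.2517]
top peg 34 [-0.0574 -0.0044  0.2205] [0.0198 0.0082 0.2329] [-0.0059  0.0039  0.2281]
   slope [-0.0507  0.0036]
panel_hole [(0.67, [-0.002, 0.215, 0.108]), (0.61, [-0.114, 0.002, 0.224]), (0.61, [-0.258, 0.195, 0.112])]
peg_tip [(0.85, [-0.056, -0.002, 0.226])]
```

View pics/side1c.png

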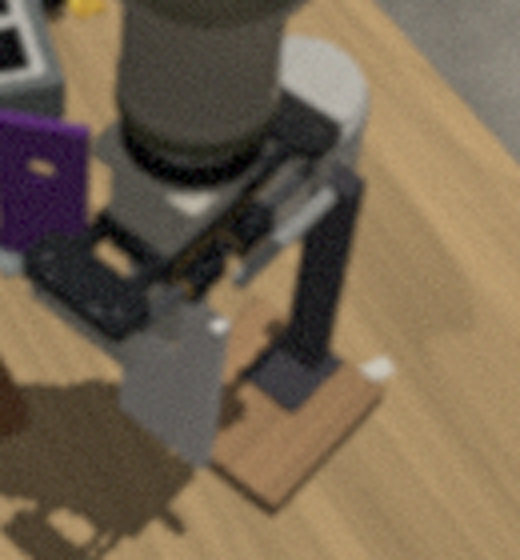

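The crop shows the hole in the panel, at about (218,325), in line with the peg tip at about (240,280). Both cameras put the panel about 1 mm to +y of the peg, and the heights agree. I correct that 1 mm and insert slowly.

servo_tool([
  [-0.1,1,0],
  [0,1,0],
  [0,1,0],
  [0,1,0],
  [0,1,0],
  [0,1,0],
  [0,0,0],
  [0,0,0],
], yaw=[0,0,0,0,0,0,0,0])

```text
time: 7.2
tcp_pos: [0.5868, -0.2099, 0.2467]
tcp_rot: [[-0.337, 0.942, -0.001], [0.942, 0.337, -0.0], [0.0, -0.001, -1.0]]
force: [-0.6, 0.1, -2.1]
opening: 0.105
```

Run:
```python
from h import *
s=robot.state(); print(s['time'],s['tcp_pos'],s['force'],s['wrist_torque'],s['opening'])
im,d=viewer.get_image("side"); 
cv2.imwrite("pics/side2c.png",cv2.resize(im[170:310,240:370,::-1],None,fx=4,fy=4,interpolation=cv2.INTER_CUBIC))
```

```text
7.2 [ 0.586804   -0.20993495  0.24673435] [-0.61183626  0.0880775  -2.08240386] [-0.03135406  0.07735896  0.01630125] 0.10476613385550654
```

View pics/side2c.png

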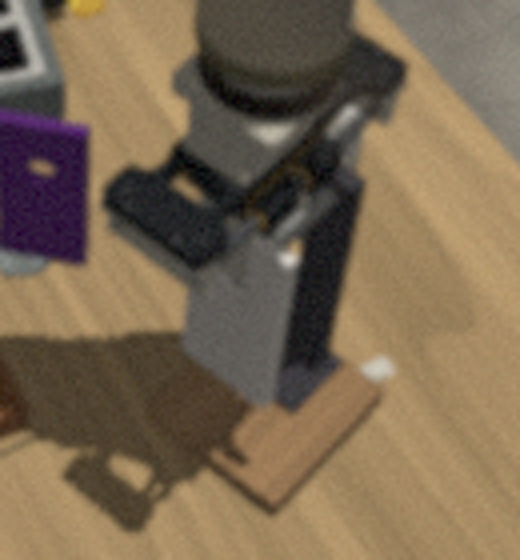

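The panel now covers the peg tip. Its hole, at about (288,257), shows bright metal, and there is no contact force, so the peg is entering. I go on another 4 cm.

servo_tool([
  [0,1,0],
  [0,1,0],
  [0,1,0],
  [0,1,0],
  [0,0,0],
  [0,0,0],
], yaw=[0,0,0,0,0,0])

```text
time: 7.85
tcp_pos: [0.6246, -0.1964, 0.2466]
tcp_rot: [[-0.337, 0.942, -0.001], [0.942, 0.337, -0.0], [0.0, -0.001, -1.0]]
force: [-0.4, 0.1, -1.9]
opening: 0.104
```

servo_tool([
  [0,0,0.2],
  [0,0,0.2],
  [0,0,0.1],
  [0,0,0.1],
  [0,0,0],
  [0,0,0],
], yaw=[0,0,0,0,0,0])

```text
time: 8.45
tcp_pos: [0.6245, -0.1965, 0.241]
tcp_rot: [[-0.336, 0.942, 0.0], [0.942, 0.336, -0.0], [-0.0, 0.0, -1.0]]
force: [1.4, -0.9, -1.5]
opening: 0.103
```

servo_tool([
  [0,0,0.1],
  [0,0,0],
  [0,0,0],
], yaw=[0,0,0])

```text
time: 8.75
tcp_pos: [0.6247, -0.1966, 0.2402]
tcp_rot: [[-0.336, 0.942, 0.0], [0.942, 0.336, -0.0], [-0.0, 0.0, -1.0]]
force: [0.2, -0.1, 0.8]
opening: 0.104
```

Run:
```python
from h import *
im,d=viewer.get_image("side"); 
cv2.imwrite("pics/side3c.png",cv2.resize(im[150:310,240:370,::-1],None,fx=4,fy=3.7,interpolation=cv2.INTER_CUBIC))
```

```text
(no output)
```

View pics/side3c.png

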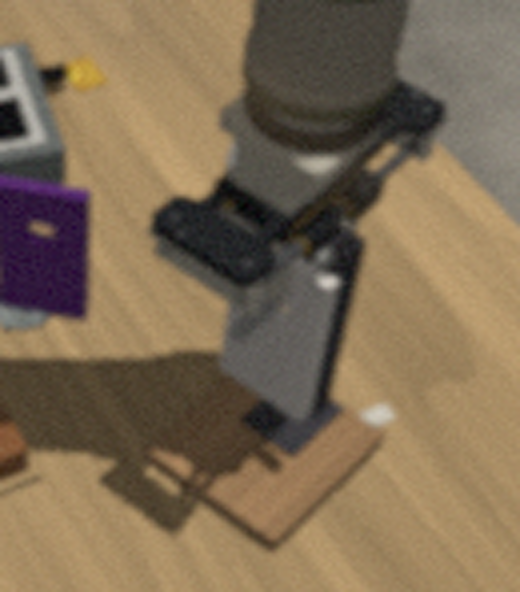

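A grey peg stub sticks out of the panel's front face at about (262,305), and the force now shows the peg carrying the weight. I open the fingers slightly and retreat upward.

servo_tool([
  [0,0,0],
  [0,0,0],
  [0,0,0],
  [0,0,0],
  [0,0,0],
  [0,0,0],
], yaw=[0,0,0,0,0,0], fingers=2.8)

```text
time: 9.4
tcp_pos: [0.6246, -0.1965, 0.2399]
tcp_rot: [[-0.336, 0.942, 0.0], [0.942, 0.336, -0.0], [-0.0, 0.0, -1.0]]
force: [0.6, 0.5, 1.0]
opening: 0.304
```

servo_tool([
  [0,0,-0.5],
  [0,0,-1],
  [0,0,-1.5],
  [0,0,-2],
  [0,0,-2],
  [0,0,-2],
  [0,0,-2],
  [0,0,-1],
], yaw=[0,0,0,0,0,0,0,0])

```text
time: 10.2
tcp_pos: [0.6251, -0.197, 0.3632]
tcp_rot: [[-0.336, 0.942, 0.004], [0.942, 0.336, -0.001], [-0.002, 0.003, -1.0]]
force: [0.3, -0.5, -0.0]
opening: 0.304
```

Run:
```python
from h import *
plan([(.607,.169,.30,13)],step=4)
a=np.radians(19.7); u=np.array([np.cos(a),np.sin(a),0]); v=np.array([-u[1],u[0],0]); O=np.array([.638,-.190,0])
im,d=viewer.get_image("side"); W=cloud("side",d); L=np.dstack([(W-O)@u,(W-O)@v,W[...,2]])
P=sel(L,(-.05,-.06,.1),(.01,.06,.29)); print(P.min(0).round(4),P.max(0).round(4))
print([(round(q['score'],2),((np.array(q['centre'])-O)@np.array([u,v,[0,0,1]]).T).round(3).tolist()) for q in pinpoint("panel_hole","side")])
cv2.imwrite("pics/side4c.png",cv2.resize(im[150:310,240:370,::-1],None,fx=4,fy=3.7,interpolation=cv2.INTER_CUBIC))
```

```text
travel [[3.51, 1.06, 0.63], [3.52, 1.02, 0.63], [3.53, 0.97, 0.63], [3.54, 0.93, 0.63], [3.55, 0.89, 0.63], [3.57, 0.85, 0.63], [3.57, 0.81, 0.63], [3.58, 0.77, 0.64]] yaw [np.float64(0.7), np.float64(0.7), np.float64(0.7), np.float64(0.6), np.float64(0.7), np.float64(0.6), np.float64(0.7), np.float64(0.6)]
travel [[3.6, 0.74, 0.63], [3.6, 0.69, 0.64]] yaw [np.float64(0.7), np.float64(0.6)]
end [60.7 16.9 30. ] 13.04
[-0.0499 -0.0396  0.1072] [-0.0086  0.0329  0.2744]
[(0.95, [-0.255, 0.187, 0.113]), (0.79, [-0.015, 0.001, 0.22]), (0.62, [-0.005, 0.212, 0.107])]
```

View pics/side4c.png

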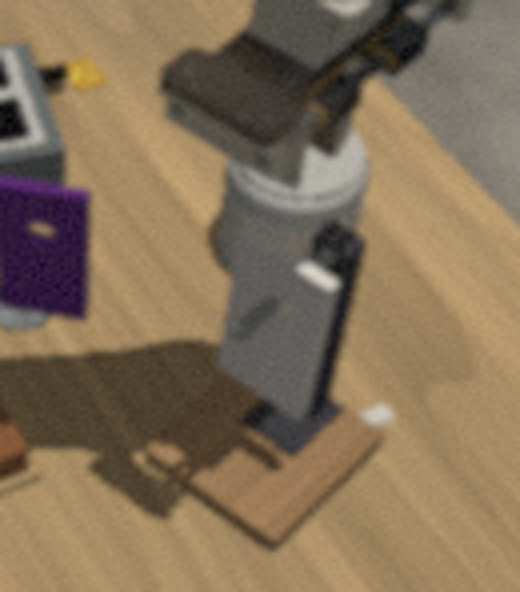

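The panel hangs upright on the peg: the peg stub shows at (262,315), and the hole is at stand coordinates (-0.015, 0.001, 0.220). Next I go to the right key, with the box's y axis along (0.23, 0.97), so I align the tool y at -13°.

Run:
```python
from h import *
plan([(.608,.170,.20,-13)],step=4.7)
```

```text
travel [[3.9, 1.19, 1.8], [3.97, 0.94, 1.8], [4.02, 0.69, 1.8], [4.06, 0.44, 1.8], [4.08, 0.19, 1.8], [4.08, -0.08, 1.8], [4.07, -0.33, 1.81], [4.03, -0.6, 1.8]] yaw [np.float64(3.6), np.float64(3.6), np.float64(3.6), np.float64(3.6), np.float64(3.7), np.float64(3.6), np.float64(3.7), np.float64(3.6)]
travel [[3.99, -0.85, 1.81]] yaw [np.float64(3.7)]
end [60.8 17.  20. ] -13.05
```

servo_tool([
  [3.9,1.19,1.8],
  [3.97,0.94,1.8],
  [4.02,0.69,1.8],
  [4.06,0.44,1.8],
  [4.08,0.19,1.8],
  [4.08,-0.08,1.8],
  [4.07,-0.33,1.8],
  [4.03,-0.6,1.8],
], yaw=[3.6,3.6,3.6,3.6,3.7,3.6,3.7,3.6], fingers=0)

```text
time: 11.1
tcp_pos: [0.6086, 0.1311, 0.2146]
tcp_rot: [[0.165, 0.986, -0.001], [0.986, -0.165, -0.0], [-0.001, -0.001, -1.0]]
force: [0.8, 0.7, -0.4]
opening: 0.001
```

servo_tool([
  [4,-0.85,1.8],
  [0,0,3],
  [0,0,3],
  [0,0,3],
  [0,0,3],
  [0,0,0.5],
  [0,0,0],
  [0,0,0],
], yaw=[3.7,0,0,0,0,0,0,0])

```text
time: 11.9
tcp_pos: [0.608, 0.1703, 0.074]
tcp_rot: [[0.226, 0.974, 0.001], [0.974, -0.226, 0.0], [0.0, 0.001, -1.0]]
force: [0.6, -0.4, 0.0]
opening: 0.004
```

servo_tool([
  [0,0,0.5],
  [0,0,0.3],
  [0,0,0.2],
  [0,0,0.2],
  [0,0,0.2],
  [0,0,0.1],
  [0,0,0],
  [0,0,0],
], yaw=[0,0,0,0,0,0,0,0])

```text
time: 12.7
tcp_pos: [0.608, 0.1706, 0.0584]
tcp_rot: [[0.226, 0.974, 0.001], [0.974, -0.226, 0.0], [0.001, 0.001, -1.0]]
force: [0.0, 0.8, 4.7]
opening: 0.005
```

servo_tool([
  [0,0,0.1],
  [0,0,0],
  [0,0,0],
], yaw=[0,0,0])

```text
time: 13.0
tcp_pos: [0.6081, 0.1706, 0.0583]
tcp_rot: [[0.226, 0.974, 0.002], [0.974, -0.226, 0.001], [0.001, 0.001, -1.0]]
force: [-1.3, 0.0, 16.2]
opening: 0.004
```

The force rose to 16 N against a hard stop at z = 58.3 mm, so the key is home. I lift off and check.

servo_tool([
  [0,0,-1],
  [0,0,-3],
  [0,0,-4],
  [0,0,-4],
  [0,0,-4],
  [4,0,-2],
  [4,0,0],
  [4,0,0],
], yaw=[0,0,0,0,0,0,0,0])

```text
time: 13.8
tcp_pos: [0.6346, 0.2886, 0.2382]
tcp_rot: [[0.226, 0.974, 0.001], [0.974, -0.226, 0.001], [0.001, 0.001, -1.0]]
force: [-0.5, -0.5, -0.7]
opening: 0.006
```

servo_tool([
  [4,0,0],
  [4,0,0],
  [4,0,0],
  [0,0,0],
  [0,0,0],
], yaw=[0,0,0,0,0])

```text
time: 14.3
tcp_pos: [0.6608, 0.4047, 0.2359]
tcp_rot: [[0.224, 0.975, -0.001], [0.975, -0.224, -0.002], [-0.002, -0.001, -1.0]]
force: [-0.1, 0.0, -0.6]
opening: 0.006
```

Run:
```python
from h import *
a=np.radians(19.7); u=np.array([np.cos(a),np.sin(a),0]); v=np.array([-u[1],u[0],0]); O=np.array([.638,-.190,0])
for c in("side","top"):
    im,d=viewer.get_image(c); W=cloud(c,d); 
    for n,q in(("R",(.607,.170)),("L",(.621,.232))):
        P=sel(W,(q[0]-.012,q[1]-.012,.04),(q[0]+.012,q[1]+.012,.09)); print(c,n,len(P),np.median(P[:,2]).round(4) if len(P) else '')
    print([(round(q['score'],2),((np.array(q['centre'])-O)@np.array([u,v,[0,0,1]]).T).round(3).tolist()) for q in pinpoint("panel_hole",c)])
    if c=="side": cv2.imwrite("pics/side5c.png",cv2.resize(im[100:310,130:380,::-1],None,fx=3,fy=2.8,interpolation=cv2.INTER_CUBIC))
s=robot.state();print(s['time'],s['force'])
```

```text
side R 39 0.0563
side L 34 0.0638
[(0.89, [-0.008, 0.212, 0.107]), (0.72, [-0.015, 0.003, 0.22]), (0.72, [-0.254, 0.185, 0.109])]
top R 42 0.0578
top L 43 0.0651
[(0.72, [-0.005, 0.215, 0.108]), (0.58, [-0.016, 0.001, 0.221])]
14.5 [ 0.33134463  0.82667988 -0.14340019]
```

View pics/side5c.png

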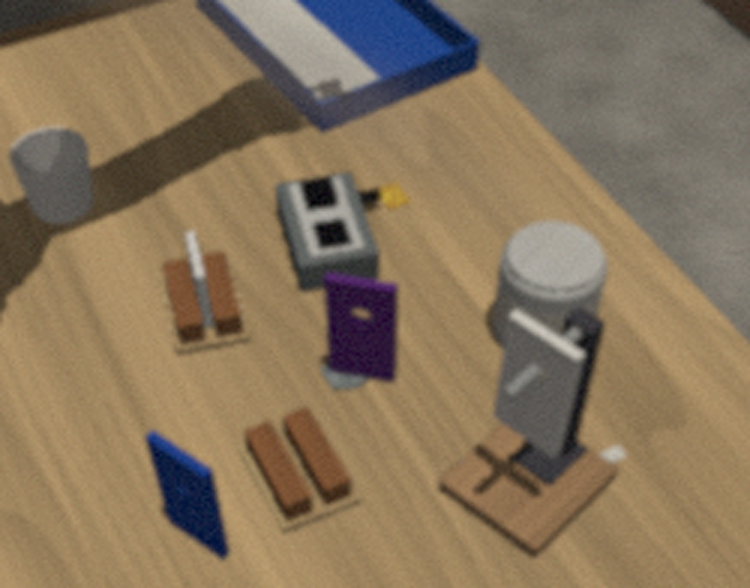

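The picture shows the panel hanging upright on the peg at about (545,380), with the peg stub at (523,378). The right key at (333,233) is down, the left key at (318,192) is up, and the short panel, tin and pot are undisturbed.

```bash
python3 -c "
from bench import robot
print(robot.sign_off())"
```

```text
the job is handed in; nothing more can be done
None
```

The tall panel is hanging on the peg and the dryer switch is pressed. I handed the job in at about 14.5 s of the 58 s allowed; sign-off reports no verdict.

- **Panel:** I gripped the white panel at its top edge, slid it onto the peg, let go and backed off upward. Both cameras put the hole centre about 45 mm in from the peg's tip, 1–3 mm off the peg line. Its height is 0.220–0.221 m, as expected for a hanging panel. The last picture shows it upright and free.
- **Switch:** I pressed the right key until it hit its stop, at 16 N with the fingertips at 58.3 mm. Depth readings afterwards gave the right key at 56–58 mm (down) and the left at 64–65 mm (up).
- **Other things:** In the last picture the short panel, tin and pot look unmoved. The roller was outside that picture, so I did not recheck it; the arm never went near it. After the arm moved away the wrist force was near zero.

The two cameras differed by 1–2 mm in the last checks, within the stated calibration. No check failed.

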